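# Re-hang the wet wooden bag handle with the lifting fork

## Task

The bag handle with the rounded bottom on the two-hook drying rack has wet lacquer, so the robot itself must not touch either wooden handle. Take up the lifting fork by its wooden grip, lift the rounded handle by its top bar up and off its hook without dropping it, and hang it by that bar on the hook of the empty single stand. Then stand the fork upright on the desk, clear of the handle, leaving the square-bottomed handle hanging and the spool and pin case where they are.

Things in the scene. Friction and masses are not known exactly. Their poses are not given: they have to be found in the camera images.
- fork: Loose upright fork, about 0.16 kg. Origin: underside of foot, below grip; z up, x = prong direction. Steel foot 60 (x) by 52 by 6 mm; dark wooden grip 30 (x) by 24 mm, top z = 150. Two flat prongs (z 0 to 6), 8 wide at y = +-19 (30 mm gap), reach x = 100. In each a notch for a bar: floor z = 6, x = 73 to 95, between a rear stop (to z = 12, 5 thick) and an upturned tip (to z = 16, x 95 to 100).
- round_handle: Light wooden bag handle with a rounded (U) bottom, loose, 0.03 to 0.06 kg, hanging on either rack hook. Closed loop of 8 mm wood: straight top bar 90 mm long (its y), 8 by 8 mm; sides 26 mm down, then a half circle; reaches 71 mm below the bar; inside 74 mm wide. Origin: middle of the top bar's underside (which rests on a hook or prongs); z up, x across the loop, from lip to post.
- square_handle: The other light wooden bag handle, same top bar and origin, but with square corners and a straight bottom bar; hangs on the rack's other hook and stays there. It must not be touched by the robot.
- rack: Fixed wooden drying rack: base board 90 by 190 by 12 mm with two 14 mm square posts and a hook on each. Origin on the desk, midway between the hooks' slots; x points from the hooks' lips to the posts (the hooks point along -x), y to the left.
- rack_hook_left (a point): Centre of the slot floor of the rack's +y hook, 135 mm above the desk; axes as the rack. Each hook is a flat steel strip 12 mm wide, 6 mm thick below this point; its slot, open at the top, runs from x = -13 mm (lip 6 mm thick, 10 mm high) to x = +13 mm (front of the 14 mm wide post, which rises 20 mm above the slot floor).
- rack_hook_right (a point): The same for the rack's -y hook, 104 mm from the other.
- stand: Fixed single stand, base board 90 (x) by 90 by 12 mm with one post and one hook like the rack's, empty at the start. Origin on the desk below the slot; axes as the rack's.
- stand_hook (a point): Centre of the slot floor of the stand's hook, 115 mm above the desk; x points from the lip to the post, hook shape and sizes as the rack's.
- spool: Bystander: thread spool standing on the desk, 28 mm across, 60 mm high; origin at the middle of its underside.
- pins: Bystander: round flat pin case on the desk, 56 mm across, 16 mm high; origin at the middle of its underside.
There are look-alikes about, which are no part of the job. What is shaped like the round_handle but blue is not meant.

How it is judged (in metres and radians):
On the way, in this order (a step that is already met when the one before it is completed fails the run):
1. the fork is taken up off the desk (height (world z) of fork above 0.02 m), for 0.2 s.
2. the rounded handle hangs on the fork alone, more than 40 mm from where it hung (contact force between fork and round_handle above 0.1 N and contact force between rack and round_handle below 0.05 N and distance of round_handle from where it was at the start of the episode above 0.04 m), for 0.2 s.
3. the rounded handle hangs by its top bar in the slot of the stand's hook, off the fork (x of round_handle in the frame of stand_hook between -0.013 and 0.013 m and y of round_handle in the frame of stand_hook between -0.025 and 0.025 m and z of round_handle in the frame of stand_hook below 0.006 m and contact force between stand and round_handle above 0.1 N and contact force between fork and round_handle below 0.05 N), for 0.2 s.
At the end, for the whole second after the job is handed in: Rounded handle at rest by its top bar in the stand hook's slot (within 13 mm along, 25 mm across, 6 mm in height; lean < 0.35 rad), off the fork; fork upright (0.1 rad), still, on the desk (8 mm); square handle within 20 mm, spool and pin case within 30 mm of their starts (all of step 3 and z of round_handle in the frame of stand_hook above -0.006 m and angle between round_handle's own z axis and vertical below 0.35 rad and linear speed of each of round_handle, fork below 0.03 m/s and height (world z) of fork below 0.008 m and angle between fork's own z axis and vertical below 0.1 rad and distance of square_handle from where it was at the start of the episode below 0.02 m and distance of each of spool, pins from where it was at the start of the episode below 0.03 m); the robot touches nothing.
It fails at once if the robot's arm or fingers touch a wooden handle (contact force between any of the fingers, the arm and round_handle above 0.1 N or contact force between any of the fingers, the arm and square_handle above 0.1 N).
It fails at once if the rounded handle is dropped (its top bar sinks below 85 mm above the desk) (height (world z) of round_handle below 0.085 m).
It fails at once if the square handle is knocked off its hook (height (world z) of square_handle below 0.115 m).
It fails at once if the spool or the pin case is shoved more than 30 mm (distance of any of spool, pins from where it was at the start of the episode above 0.03 m).
It also fails if it takes over 64 s, if anything falls off the work surface, if the arm or the gripper's body presses on something with over 40 N, if the wrist force passes 120 N, or if a joint passes its speed limit or range.

## Robot

A 6-joint arm with a two-finger parallel gripper is mounted at the origin on a cart in front of the work surface, level with it; the furniture and walls round the work are solid. World frame = base frame: x ahead of the robot, y to its left, z up, the work surface at z = 0. Lengths are in mm, angles in degrees, forces in N, time in s.
With the tool pointing down it reaches from about 300 to 875 mm from the base axis. Payload 6.4 kg.
Tool frame: the origin (TCP) lies at the very end of the fingers, on their centre line; the grasp point (between the pads) lies 19 mm behind it; z points along the fingers, y is the line along which they close (so a half turn about z gives the same grasp; the last joint's range is limited). The gripper opens to 85 mm and grips with 20 to 120 N. Pads are 22 mm wide; open, the fingers measure 114 mm over their backs; the gripper's body (76 mm by 85 mm) begins 54 mm behind the grasp point. The pads swing forward as they close: fully open they stand 13 mm farther back than shut.
Start: joints at [63.868, 10.359, 92.074, -0, 77.567, -11.82], TCP at [142.133, 557.171, 199.288] pointing down, gripper open.
Joint ranges: [-171.53, 171.53], [-51.25, 118.39], [17.06, 147.69], [-65.23, 245.23], [0, 150.52], [-178.68, 178.68]. Speed limits (degrees/s): [147.25, 147.25, 172.46, 180, 180, 180].

## Interface

Orientations are given as a 3x3 rotation matrix whose columns are the frame's x, y, z axes.
In Python, from bench import robot gives the robot as it stands.
- The arm moves only by the shell command python3 -m creep 'ROWS' [FORCE]. ROWS is JSON, a list of rows, each a list of 5 numbers: the shift along the tool's x, y, z in m, then the turn about the tool's z in degrees, then the opening, from -1 (shut) to 1 (fully open). A call has 1 to 20 rows; each row is the pose to reach, as a shift and turn from the pose commanded when the call began, along the tool's axes at that moment; what a row does not reach only later rows make up. A row lasts 1/10 s, in which the tool goes at most 50 mm and 8.59 degrees, less where a joint would pass 70% of its speed; a pose out of reach is approached as far as the arm can. A call with a gripper value outside its range is refused whole. The fingers move at their own pace and stop on an object; FORCE is the grip in N (left out, the last holds). Time passes only in rows, so rows that repeat a pose let the fingers close. It gives the time, the measured TCP pose, the force, the opening and the grip force at its end, in the units of the state.
- robot.state(): the state, without advancing time (a new reading comes with each control period).
- robot.snapshot(name): name is "scene" or "side" or "wrist"; returns a dict with "pixels" (384x512x3 uint8, red, green, blue), "camera_matrix" (3x3 intrinsics, pixels), "R" (3x3) and "t" (3): a world point X has camera coordinates R X + t; the wrist camera has in their place "tool_from_camera" (4x4, takes a point from camera to tool coordinates, whose origin is the TCP and whose axes are the flange's). Camera axes: x right, y down, z forward; pixel columns grow to the right and rows downward; lengths in mm; the calibration is good to about 2 mm. A picture is of the moment at which its call begins: read the wrist's pose just before it. There is no depth.
- robot.sign_off(): hands the job in; it is judged then, once.
The state is a dict: "time": time; "joint_pos": joint angles; "qd": joint speeds; "effort": joint torques, N m; "tool_pos": TCP position; "eef_rot": TCP orientation; "force": force on the tool from outside, world axes, zero at the start; "wrist_torque": the same for the moment, N m; "finger_gap": opening from 0.0 (shut) to 1.0 (fully open); "gripper_force": force on a finger pad.
Only numpy, scipy, OpenCV 4.12 (cv2) and the standard library are available. Lean on these libraries where they do the work, as an engineer would, in place of code of your own. Each camera call takes 0.05 s, during which the arm holds its last target. There are 200 camera calls.

## Working session

There is one attempt and no reset: what is moved stays moved. The work goes in short steps, Python scripts to look and compute and a shell command to move; the robot and the scene stay as the last step left them, time stands still between calls to the robot, and variables do not carry over. Pictures are saved under pics/ and viewed, at most 10 in all, crops included, and the job is handed in when it is done.

```bash
mkdir -p pics; ls; python3 - <<'E'
from bench import robot
import cv2,numpy as np,pickle
s=robot.state();print(s['time'],s['tool_pos'],np.round(s['eef_rot'],3).tolist(),s['finger_gap'])
d={}
for n in("scene","side","wrist"):
    v=robot.snapshot(n);d[n]=v
    print(n,np.round(v['camera_matrix'],1).tolist(),*[np.round(v[k],3).tolist() for k in('R','t','tool_from_camera') if k in v])
pickle.dump((s,d),open('s0.pkl','wb'))
a=np.hstack([d['scene']['pixels'],d['side']['pixels']])[:,:,::-1]
cv2.imwrite('pics/scene0.png',cv2.resize(d['scene']['pixels'][:,:,::-1],(768,576)))
cv2.imwrite('pics/side0.png',cv2.resize(d['side']['pixels'][:,:,::-1],(768,576)))
E
```

```text
pics
0.0 [141.83722333 556.60949609 198.35299354] [[-0.969, 0.247, -0.001], [0.247, 0.969, -0.002], [0.0, -0.002, -1.0]] 0.9992990239427451
scene [[483.6, 0.0, 255.3], [0.0, 483.6, 193.3], [0.0, 0.0, 1.0]] [[0.833, -0.553, -0.009], [-0.44, -0.654, -0.615], [0.334, 0.516, -0.788]] [-374.893, 422.636, 870.862]
side [[356.1, 0.0, 249.1], [0.0, 356.1, 190.0], [0.0, 0.0, 1.0]] [[0.917, -0.399, -0.019], [-0.265, -0.571, -0.777], [0.299, 0.718, -0.629]] [-434.236, 342.26, 626.031]
wrist [[270.6, 0.0, 258.4], [0.0, 270.6, 191.7], [0.0, 0.0, 1.0]] [[-0.001, -0.955, -0.296, 74.504], [1.0, -0.001, -0.0, -0.317], [0.0, -0.296, 0.955, -175.051], [0.0, 0.0, 0.0, 1.0]]
```

View pics/scene0.png

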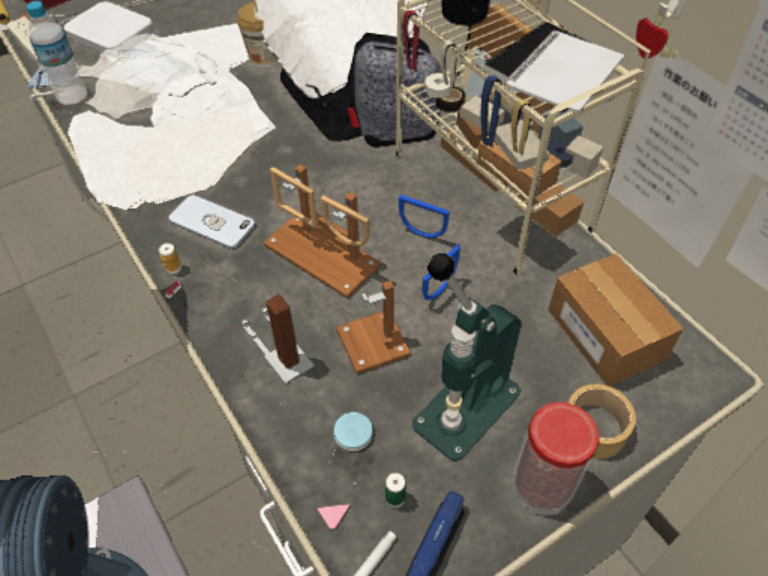

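View pics/side0.png

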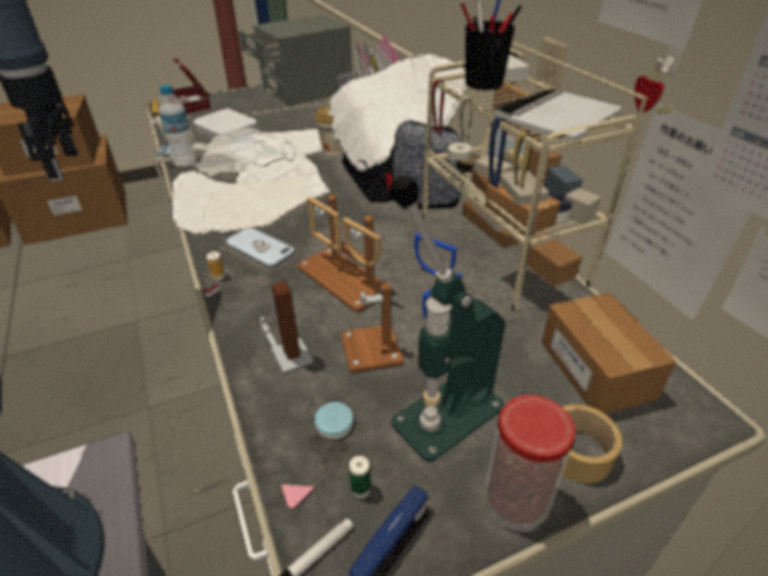

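The scene view shows the rack at (325,230), with the near and far handles at about (345,220) and (293,195). The stand is at (375,340), the fork at (285,340) with its prongs pointing to (250,325), the pin case at (353,430) and the green spool at (395,490). The blue U-handles at (423,215) and (440,275) are the look-alikes. I'll enlarge the rack to tell the two wooden handles apart.

```bash
python3 - <<'E'
import cv2,numpy as np,pickle
s,d=pickle.load(open('s0.pkl','rb'))
p=d['scene']['pixels'][:,:,::-1][100:260,155:305]
q=d['side']['pixels'][:,:,::-1][120:260,165:285]
a=cv2.resize(p,None,fx=3.6,fy=3.6,interpolation=cv2.INTER_CUBIC)
cv2.imwrite('pics/crop0.png',a);print(a.shape)
for n in('scene','side'):
    v=d[n];print(n,-v['R'].T@v['t'])
    def ray(u,w,z):
        r=v['R'].T@np.linalg.inv(v['camera_matrix'])@[u,w,1];c=-v['R'].T@v['t'];return c+r*(z-c[2])/r[2]
    for nm,u,w,z in ([('pins',353,430,16),('spool',396,480,60),('forkgriptop',277,301,150),('tipL',246,324,5),('tipR',266,312,5),('rackL',265,240,12),('rackR',348,292,12),('rackback',380,262,12),('standfront',358,370,12),('standL',338,330,12),('standposttop',388,286,135),('standR',408,350,12)] if n=='scene' else [('pins',334,418,16),('spool',360,464,60),('griptop',283,287,150)]): print(nm,ray(u/1.5,w/1.5,z).round())
E
```

```text
(576, 540, 3)
scene [ 207.29689288 -380.50185362  943.29928999]
pins [427.  42.  16.]
spool [425. -69.  60.]
forkgriptop [413. 204. 150.]
tipL [387. 298.   5.]
tipR [425. 301.   5.]
rackL [494. 434.  12.]
rackR [553. 258.  12.]
rackback [631. 282.  12.]
standfront [487. 123.  12.]
standL [500. 202.  12.]
standposttop [560. 151. 135.]
standR [570. 111.  12.]
side [ 301.32887894 -427.09987604  651.4630051 ]
pins [429.  41.  16.]
spool [426. -70.  60.]
griptop [415. 197. 150.]
```

View pics/crop0.png

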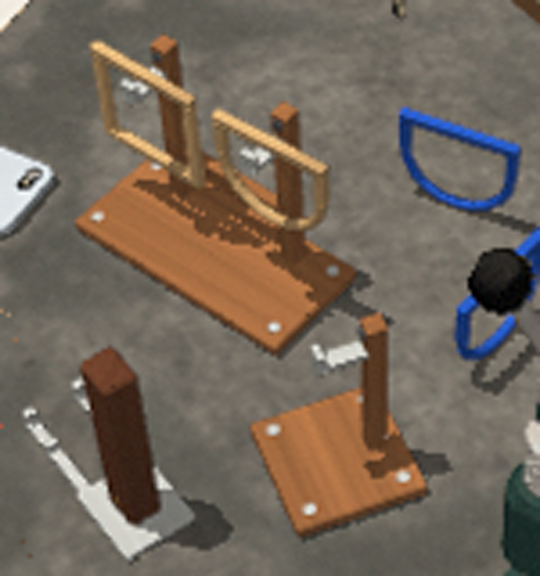

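The crop at 3.6x settles it. The round-bottomed wooden handle hangs on the nearer, right (-y) hook at crop (270,175). The square one is on the left hook at (150,110). The blue U-shapes lie on the desk and don't fit the description. Next I'll calculate positions and move to a spot above the fork.

```bash
cat > h.py <<'E'
import cv2,numpy as np
from bench import robot
def ray(v,u,w,z,st=None):
    if 'R' in v and 't' in v: R,t=v['R'],v['t']; Rc,c=R.T,-R.T@t
    else:
        T=np.array(v['tool_from_camera']);E=np.array(st['eef_rot']);Rc=E@T[:3,:3];c=E@T[:3,3]+st['tool_pos']
    r=Rc@np.linalg.inv(v['camera_matrix'])@[u,w,1];return c+r*(z-c[2])/r[2]
def tri(va,a,vb,b):
    P=[v['camera_matrix']@np.c_[v['R'],v['t']] for v in(va,vb)]
    X=cv2.triangulatePoints(P[0],P[1],np.array(a,float).reshape(2,1),np.array(b,float).reshape(2,1));return (X[:3]/X[3]).ravel()
E
python3 - <<'E'
import pickle;from h import *
s,d=pickle.load(open('s0.pkl','rb'));v=d['scene']
for n,cx,cy,z in[('griptop',109,370,150),('foot back',190,515,6),('foot right',132,556,6),('tipL',30,413,16),('tipR',78,386,16),
 ('rbarL',214,112,143),('rbarR',326,168,143),('sqL',93,44,143),('sqR',192,102,143),('postR',286,108,155),('postL',165,42,155),('stpost',374,320,135),('stlip',320,350,125),
 ('bFL',78,222,12),('bFR',277,347,12),('bBR',356,270,12),('sL',252,428,12),('sF',304,533,12),('sR',427,490,12)]:
  print(n,ray(v,155+cx/3.6,100+cy/3.6,z).round(1))
print('ball',tri(v,(440/1.5,265/1.5),d['side'],(403/1.5,190/1.5)))
E
```

```text
griptop [411.  198.7 150. ]
foot back [435.6 174.    6. ]
foot right [390.6 168.1   6. ]
tipL [385.6 294.4  16. ]
tipR [422.  296.3  16. ]
rbarL [569.5 350.3 143. ]
rbarR [602.7 267.8 143. ]
sqL [534.9 451.5 143. ]
sqR [562.3 366.3 143. ]
postR [604.1 316.6 155. ]
postL [570.5 413.9 155. ]
stpost [563.1 154.5 135. ]
stlip [528.4 160.1 125. ]
bFL [491.4 428.8  12. ]
bFR [550.  253.1  12. ]
bBR [631.7 280.   12. ]
sL [501.2 205.6  12. ]
sF [486.6 119.3  12. ]
sR [568.5 102.7  12. ]
ball [495.34841075 -36.97052182 410.65061943]
```

```bash
python3 -m creep '[[-0.349,-0.280,0,72,1],[-0.349,-0.280,0,72,1],[-0.349,-0.280,0,72,1],[-0.349,-0.280,0,72,1],[-0.349,-0.280,0,72,1],[-0.349,-0.280,0,72,1],[-0.349,-0.280,0,72,1],[-0.349,-0.280,0,72,1],[-0.349,-0.280,0,72,1],[-0.349,-0.280,0,72,1],[-0.349,-0.280,0,72,1],[-0.349,-0.280,0,72,1],[-0.349,-0.280,0,72,1],[-0.349,-0.280,0,72,1],[-0.349,-0.280,0,72,1],[-0.349,-0.280,0,72,1]]'; python3 - <<'E'
from h import *;import pickle
s=robot.state();v=robot.snapshot('wrist');pickle.dump((s,v),open('w1.pkl','wb'))
print(s['tool_pos'],np.round(s['eef_rot'],3).tolist(),s['joint_pos'])
cv2.imwrite('pics/w1.png',v['pixels'][:,:,::-1])
E
```

```text
time: 1.75
tool_pos: [410.8, 200.1, 199.3]
eef_rot: [[-0.066, 0.998, 0.0], [0.998, 0.066, 0.0], [0.0, 0.0, -1.0]]
force: [-1.0, 0.9, 0.4]
finger_gap: 1.001
gripper_force: 0.0
[410.79568033 200.12640153 199.33034079] [[-0.066, 0.998, 0.0], [0.998, 0.066, 0.0], [0.0, 0.0, -1.0]] [ 1.10345109e+01 -5.29218209e+00  1.08346363e+02  1.58421612e-05
  7.69407945e+01  7.27286908e+00]
```

View pics/w1.png

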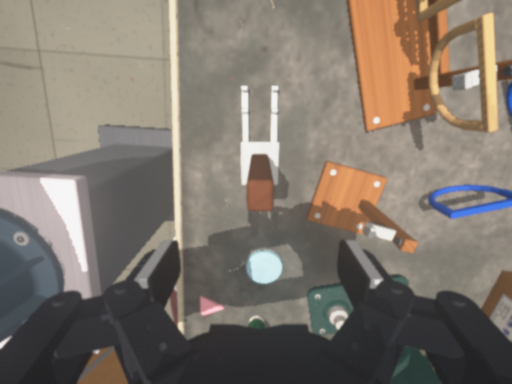

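The wrist view shows the fork's grip top at about (260,195) and its prong tips at (244,88) and (275,88). It also shows the stand post top at (407,243), and the round handle's bar at x≈489 with ends at y=14 and y=131.

```bash
python3 - <<'E'
from h import *;import pickle
s,v=pickle.load(open('w1.pkl','rb'))
for n,u,w,z in[('griptop near edge',260,211,150),('griptop far',260,179,150),('tipL',244.5,88,16),('tipR',275,88,16),('footFL',242,142,6),('footFR',278,142,6),('barL?',488,14,143),('barR',490,131,143),('stpost',407,243,135)]: print(n,ray(v,u,w,z,s).round(1))
hsv=cv2.cvtColor(v['pixels'],cv2.COLOR_RGB2HSV)
p=v['pixels'][150:220,235:290].astype(int)
for r in range(170,216,3): print(r,[tuple(v['pixels'][r,c]) for c in (240,246,250,260,270,275)])
E
```

```text
griptop near edge [413.9 187.8 150. ]
griptop far [411.9 217.  150. ]
tipL [388.1 297.2  16. ]
tipR [425.8 299.7  16. ]
footFL [387.5 229.6   6. ]
footFR [436.  232.7   6. ]
barL? [572.9 352.5 143. ]
barR [601.4 269.  143. ]
stpost [560.9 157.7 135. ]
170 [(np.uint8(178), np.uint8(171), np.uint8(161)), (np.uint8(239), np.uint8(238), np.uint8(234)), (np.uint8(112), np.uint8(89), np.uint8(78)), (np.uint8(104), np.uint8(78), np.uint8(66)), (np.uint8(107), np.uint8(93), np.uint8(85)), (np.uint8(166), np.uint8(162), np.uint8(157))]
173 [(np.uint8(172), np.uint8(166), np.uint8(157)), (np.uint8(238), np.uint8(236), np.uint8(232)), (np.uint8(107), np.uint8(82), np.uint8(69)), (np.uint8(102), np.uint8(77), np.uint8(64)), (np.uint8(99), np.uint8(81), np.uint8(72)), (np.uint8(165), np.uint8(162), np.uint8(156))]
176 [(np.uint8(173), np.uint8(166), np.uint8(156)), (np.uint8(233), np.uint8(230), np.uint8(225)), (np.uint8(105), np.uint8(79), np.uint8(66)), (np.uint8(102), np.uint8(77), np.uint8(64)), (np.uint8(96), np.uint8(75), np.uint8(64)), (np.uint8(166), np.uint8(162), np.uint8(157))]
179 [(n
[... 2944 characters left out ...]
0)), (np.uint8(138), np.uint8(93), np.uint8(73)), (np.uint8(129), np.uint8(90), np.uint8(72)), (np.uint8(101), np.uint8(96), np.uint8(89))]
212 [(np.uint8(137), np.uint8(131), np.uint8(121)), (np.uint8(136), np.uint8(131), np.uint8(121)), (np.uint8(100), np.uint8(94), np.uint8(86)), (np.uint8(128), np.uint8(119), np.uint8(109)), (np.uint8(124), np.uint8(115), np.uint8(106)), (np.uint8(99), np.uint8(94), np.uint8(88))]
215 [(np.uint8(136), np.uint8(131), np.uint8(120)), (np.uint8(135), np.uint8(130), np.uint8(119)), (np.uint8(96), np.uint8(91), np.uint8(84)), (np.uint8(103), np.uint8(99), np.uint8(91)), (np.uint8(134), np.uint8(129), np.uint8(119)), (np.uint8(95), np.uint8(91), np.uint8(84))]
```

```bash
python3 -m creep '[[0.001,0.0015,0.03,0,1],[0.001,0.0015,0.06,0,1],[0.001,0.0015,0.085,0,1],[0.001,0.0015,0.095,0,1],[0.001,0.0015,0.095,0,1],[0.001,0.0015,0.095,0,-1],[0.001,0.0015,0.095,0,-1],[0.001,0.0015,0.095,0,-1],[0.001,0.0015,0.095,0,-1],[0.001,0.0015,0.095,0,-1],[0.001,0.0015,0.095,0,-1],[0.001,0.0015,0.095,0,-1],[0.001,0.0015,0.095,0,-1],[0.001,0.0015,0.095,0,-1],[0.001,0.0015,0.095,0,-1]]' 70
```

```text
time: 3.3
tool_pos: [413.2, 200.7, 105.3]
eef_rot: [[-0.064, 0.998, 0.002], [0.998, 0.064, 0.0], [0.0, 0.002, -1.0]]
force: [-1.9, -0.3, 6.0]
finger_gap: 0.259
gripper_force: 69.6
```

```bash
python3 -m creep '[[0,0,-0.01,0,-1],[0,0,-0.025,0,-1],[0,0,-0.045,0,-1],[0,0,-0.07,0,-1],[0,0,-0.09,0,-1],[0,0,-0.11,0,-1],[0.010,0.006,-0.11,7,-1],[0.020,0.012,-0.11,15,-1],[0.030,0.018,-0.11,23,-1],[0.040,0.024,-0.11,31,-1],[0.050,0.030,-0.11,39,-1],[0.061,0.036,-0.11,47,-1],[0.061,0.041,-0.11,55,-1],[0.061,0.041,-0.11,63,-1],[0.061,0.041,-0.11,70,-1],[0.061,0.041,-0.11,75,-1],[0.061,0.041,-0.11,75,-1],[0.061,0.041,-0.11,75,-1]]'; python3 - <<'E'
from h import *;import pickle
s=robot.state();v={n:robot.snapshot(n) for n in('scene','side','wrist')};pickle.dump((s,v),open('w2.pkl','wb'))
print(s['tool_pos'],np.round(s['eef_rot'],3).tolist(),s['joint_pos'].round())
a=cv2.resize(v['scene']['pixels'][85:235,160:310,::-1],(400,400),interpolation=2);b=cv2.resize(v['side']['pixels'][100:250,165:315,::-1],(400,400),interpolation=2)
c=v['wrist']['pixels'][:200,112:512,::-1]
cv2.imwrite('pics/w2.png',np.vstack([np.hstack([a,b]),np.hstack([c,c*0])]))
E
```

```text
time: 5.1
tool_pos: [449.3, 264.1, 214.4]
eef_rot: [[0.947, 0.323, -0.0], [0.323, -0.947, -0.0], [-0.0, 0.0, -1.0]]
force: [-0.3, -0.9, -1.8]
finger_gap: 0.259
gripper_force: 69.0
[449.3278358  264.12392405 214.3886752 ] [[0.947, 0.323, -0.0], [0.323, -0.947, -0.0], [-0.0, 0.0, -1.0]] [17.  3. 99. -0. 79. 89.]
```

View pics/w2.png

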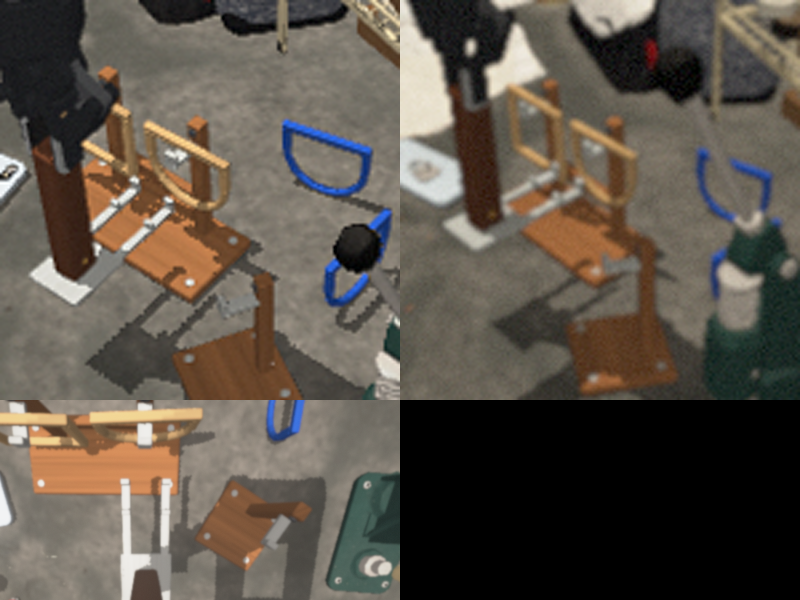

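The combined view shows the fork held level. Its prong tips are at wrist (237,82) and (278,82), centred on the hook at wrist column 257, and the round bar spans columns about 202–315.

```bash
python3 - <<'E'
from h import *;import pickle
s,v=pickle.load(open('w2.pkl','rb'));E=np.array(s['eef_rot'])
f=lambda p:(E.T@(p-s['tool_pos'])).round(1)
for n,u,w,z in[('tipL',237,82,126),('tipR',278,82,126),('barL',202,15,143),('barR',315,13,143),('hook',257,25,145)]: print(n,f(ray(v['wrist'],u,w,z,s)))
k=150/400
for n,a,b,z in[('tipL',135,182,126),('tipR',168,203,126),('barL',146,123,143),('barR',229,163,143),('post',198,121,155)]:
  print(n,f(ray(v['scene'],160+a*k,85+b*k,z)))
print('tri tip', tri(v['scene'],(160+135*k,85+182*k),v['side'],(165+(547-400)*k,100+178*k)),tri(v['scene'],(160+168*k,85+203*k),v['side'],(165+(578-400)*k,100+187*k)))
E
```

```text
tipL [ 98.7 -18.5  88.4]
tipR [98.7 18.6 88.4]
barL [146.7 -43.8  71.3]
barR [148.   45.7  71.3]
hook [139.2  -0.2  69.3]
tipL [ 94.1 -15.4  88.4]
tipR [92.7 22.8 88.4]
barL [142.  -42.2  71.3]
barR [148.1  45.5  71.3]
post [162.3   0.7  59.3]
tri tip [541.62847646 333.68352853  95.89042338] [551.37620252 285.98466999 109.04014336]
```

```bash
python3 -m creep '[[0.008,0.0005,0,0,-1],[0.016,0.0005,0,0,-1],[0.026,0.0005,0,0,-1],[0.036,0.0005,0,0,-1],[0.046,0.0005,0,0,-1],[0.055,0.0005,0,0,-1],[0.062,0.0005,0,0,-1],[0.062,0.0005,0,0,-1],[0.062,0.0005,0,0,-1],[0.062,0.0005,-0.005,0,-1],[0.062,0.0005,-0.010,0,-1],[0.062,0.0005,-0.014,0,-1],[0.062,0.0005,-0.017,0,-1],[0.062,0.0005,-0.020,0,-1],[0.062,0.0005,-0.022,0,-1],[0.062,0.0005,-0.024,0,-1],[0.062,0.0005,-0.026,0,-1],[0.062,0.0005,-0.026,0,-1]]'; python3 - <<'E'
from h import *;import pickle
s=robot.state();v={n:robot.snapshot(n) for n in('scene','side','wrist')};pickle.dump((s,v),open('w3.pkl','wb'))
print(s['tool_pos'])
a=cv2.resize(v['scene']['pixels'][85:185,170:270,::-1],(400,400),interpolation=2);b=cv2.resize(v['side']['pixels'][100:200,190:290,::-1],(400,400),interpolation=2)
c=cv2.resize(v['wrist']['pixels'][:100,160:360,::-1],(400,200),interpolation=2)
cv2.imwrite('pics/w3.png',np.vstack([np.hstack([a,b]),np.hstack([c,c*0])]))
E
```

```text
time: 7.05
tool_pos: [508.5, 283.6, 240.5]
eef_rot: [[0.947, 0.32, 0.0], [0.32, -0.947, 0.0], [0.0, -0.0, -1.0]]
force: [0.2, -0.0, -2.6]
finger_gap: 0.254
gripper_force: 68.9
[508.51440714 283.64141622 240.53858786]
```

View pics/w3.png

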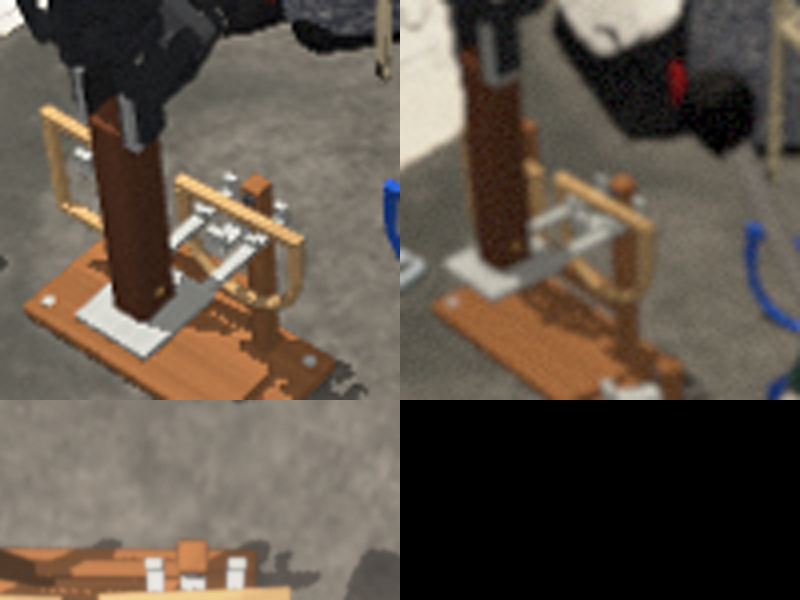

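The view shows the bar sitting in both notches. The tips show behind it at (230,180) and (280,210), with the post between the prongs. The wrist force has grown by about 0.8 N, so the bar's weight is on the fork. I'll lift it clear of the hook and pull back.

```bash
python3 -m creep '[[0,0,-0.004,0,-1],[0,0,-0.009,0,-1],[0,0,-0.014,0,-1],[0,0,-0.019,0,-1],[0,0,-0.023,0,-1],[0,0,-0.025,0,-1],[0,0,-0.025,0,-1],[-0.003,0,-0.025,0,-1],[-0.007,0,-0.025,0,-1],[-0.012,0,-0.025,0,-1],[-0.018,0,-0.025,0,-1],[-0.025,0,-0.025,0,-1],[-0.032,0,-0.025,0,-1],[-0.040,0,-0.025,0,-1],[-0.048,0,-0.025,0,-1],[-0.055,0,-0.025,0,-1],[-0.060,0,-0.025,0,-1],[-0.064,0,-0.025,0,-1],[-0.066,0,-0.025,0,-1],[-0.066,0,-0.025,0,-1]]'
```

```text
time: 9.2
tool_pos: [445.8, 262.4, 265.4]
eef_rot: [[0.947, 0.32, 0.0], [0.32, -0.947, 0.0], [0.0, 0.0, -1.0]]
force: [-0.2, -0.8, -1.8]
finger_gap: 0.261
gripper_force: 68.9
```

```bash
python3 -m creep '[[-0.002,0.002,0,0.5,-1],[-0.006,0.005,0,2,-1],[-0.012,0.010,0,4.5,-1],[-0.018,0.016,0,7.5,-1],[-0.025,0.022,0,10.5,-1],[-0.032,0.028,0,13.5,-1],[-0.039,0.034,0,16.5,-1],[-0.046,0.039,0,19.5,-1],[-0.053,0.045,0,22.5,-1],[-0.059,0.050,0,25,-1],[-0.063,0.054,0,27,-1],[-0.066,0.056,0,28.5,-1],[-0.068,0.058,0,29,-1],[-0.068,0.058,0,29,-1],[-0.068,0.058,0,29,-1]]'; python3 - <<'E'
from h import *;import pickle
s=robot.state();v={n:robot.snapshot(n) for n in('scene','side','wrist')};pickle.dump((s,v),open('w4.pkl','wb'))
print(s['tool_pos'])
a=cv2.resize(v['scene']['pixels'][140:260,160:280,::-1],(400,400),interpolation=2);b=cv2.resize(v['side']['pixels'][140:260,165:285,::-1],(400,400),interpolation=2)
c=cv2.resize(v['wrist']['pixels'][:100,160:360,::-1],(400,200),interpolation=2)
cv2.imwrite('pics/w4.png',np.vstack([np.hstack([a,b]),np.hstack([c,c*0])]))
E
```

```text
time: 10.7
tool_pos: [400.1, 185.8, 265.3]
eef_rot: [[0.984, -0.179, 0.0], [-0.179, -0.984, 0.0], [0.0, -0.0, -1.0]]
force: [-0.6, -0.4, -2.6]
finger_gap: 0.26
gripper_force: 68.9
[400.14302967 185.8139183  265.3358848 ]
```

View pics/w4.png

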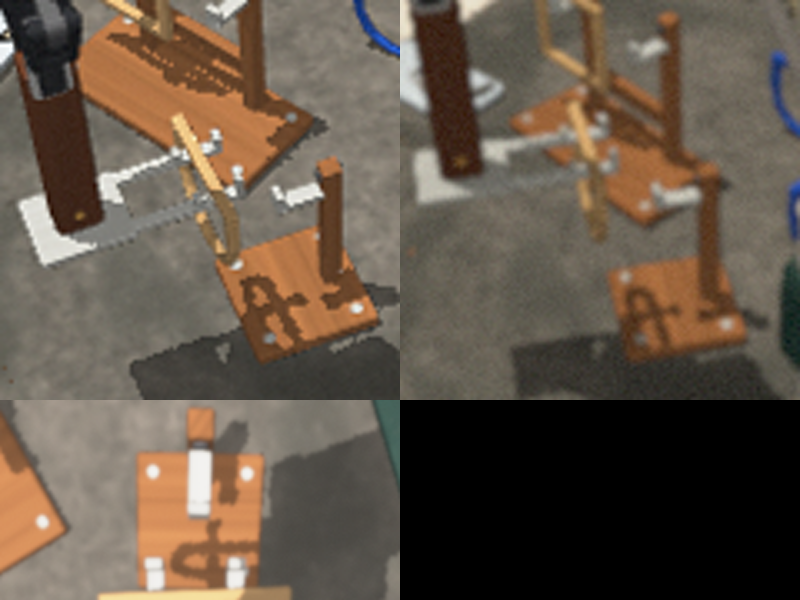

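The handle hangs squarely on the fork. In the wrist view the stand hook is at (200,485), the post top at (201,418), the prong tips at (154,562) and (236,562), and the bar is at the lower edge.

```bash
python3 - <<'E'
from h import *;import pickle
s,v=pickle.load(open('w4.pkl','rb'));E=np.array(s['eef_rot'])
f=lambda p:(E.T@(p-s['tool_pos'])).round(1)
for n,u,w,z in[('tipL',154,559,176),('tipR',236,559,176),('barL',98,593,174),('barR',291,589,174),('barfar',195,589,174),('lipend near',199,517,125),('post top far',200,408,135),('post near',200,440,135),('baseFL',138,455,12),('baseFR',263,455,12),('bL',137,570,12),('bR',260,570,12)]: print(n,f(ray(v['wrist'],160+u/2,(w-400)/2,z,s)))
k=120/400
for n,a,b,z in[('tipL',214,135,176),('tipR',237,175,176),('barL',178,118,174),('barR',232,202,174),('post',330,164,135),('lip',280,190,125)]:
  print(n,f(ray(v['scene'],160+a*k,140+b*k,z)))
E
```

```text
tipL [101.2 -19.   89.3]
tipR [101.2  18.2  89.3]
barL [ 86.8 -45.5  91.4]
barR [88.5 44.1 91.3]
barfar [88.5 -0.4 91.3]
lipend near [126.5   1.6 140.3]
post top far [173.1   2.  130.4]
post near [159.5   2.1 130.4]
baseFL [183.6 -40.5 253.4]
baseFR [183.5  46.7 253.3]
bL [108.8 -43.7 253.4]
bR [108.7  47.1 253.3]
tipL [ 96.5 -17.2  89.3]
tipR [98.  17.7 89.3]
barL [ 81.4 -40.6  91.4]
barR [88.3 34.1 91.3]
post [165.8   2.6 130.4]
lip [131.2   2.  140.3]
```

```bash
python3 -m creep '[[0.003,0.0005,0,0,-1],[0.009,0.001,0,0,-1],[0.017,0.0015,0,0,-1],[0.026,0.002,0,0,-1],[0.035,0.002,0,0,-1],[0.044,0.002,0,0,-1],[0.052,0.002,0,0,-1],[0.058,0.0023,0,0,-1],[0.061,0.0023,0,0,-1],[0.0615,0.0023,0,0,-1],[0.0615,0.0023,0.003,0,-1],[0.0615,0.0023,0.009,0,-1],[0.0615,0.0023,0.016,0,-1],[0.0615,0.0023,0.023,0,-1],[0.0615,0.0023,0.030,0,-1],[0.0615,0.0023,0.037,0,-1],[0.0615,0.0023,0.042,0,-1],[0.0615,0.0023,0.045,0,-1],[0.0615,0.0023,0.045,0,-1]]'; python3 - <<'E'
from h import *;import pickle
s=robot.state();v={n:robot.snapshot(n) for n in('scene','side','wrist')};pickle.dump((s,v),open('w5.pkl','wb'))
print(s['tool_pos'])
a=cv2.resize(v['scene']['pixels'][160:260,190:290,::-1],(400,400),interpolation=2);b=cv2.resize(v['side']['pixels'][160:260,190:290,::-1],(400,400),interpolation=2)
c=cv2.resize(v['wrist']['pixels'][:100,160:360,::-1],(400,200),interpolation=2)
cv2.imwrite('pics/w5.png',np.vstack([np.hstack([a,b]),np.hstack([c,c*0])]))
E
```

```text
time: 12.75
tool_pos: [459.9, 172.4, 219.8]
eef_rot: [[0.984, -0.179, -0.001], [-0.179, -0.984, -0.0], [-0.001, 0.0, -1.0]]
force: [0.4, 0.5, -1.5]
finger_gap: 0.258
gripper_force: 68.9
[459.87919983 172.39279508 219.78217057]
```

View pics/w5.png

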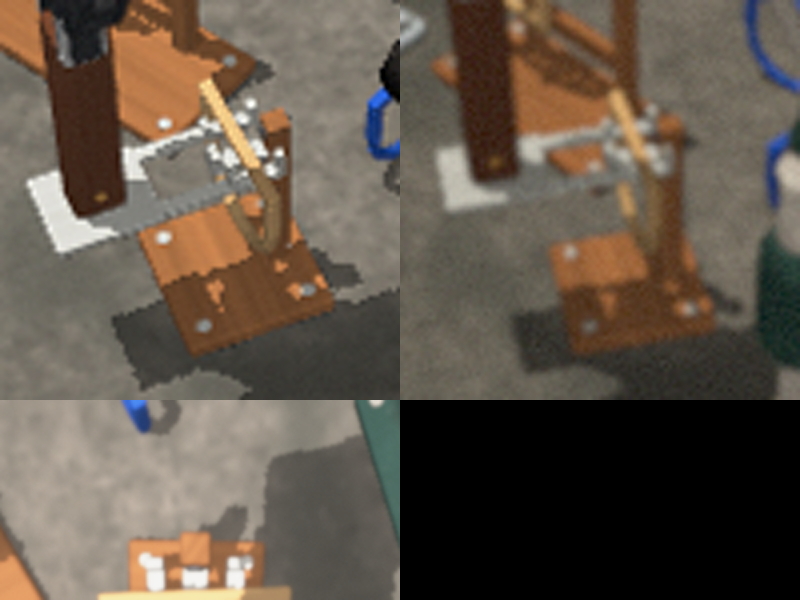

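The bar is over the slot, between the lip at scene crop (215,152) and the post at (275,125). I'll lower it the rest of the way and keep going until the fork tips are below the bar.

```bash
python3 -m creep '[[0,0,0.002,0,-1],[0,0,0.004,0,-1],[0,0,0.006,0,-1],[0,0,0.008,0,-1],[0,0,0.010,0,-1],[0,0,0.013,0,-1],[0,0,0.016,0,-1],[0,0,0.019,0,-1],[0,0,0.022,0,-1],[0,0,0.025,0,-1],[0,0,0.025,0,-1],[0,0,0.025,0,-1],[0,0,0.025,0,-1],[0,0,0.025,0,-1]]'; python3 - <<'E'
from h import *;import pickle
s=robot.state();v={n:robot.snapshot(n) for n in('scene','wrist')};pickle.dump((s,v),open('w6.pkl','wb'))
a=cv2.resize(v['scene']['pixels'][160:260,190:290,::-1],(400,400),interpolation=2)
c=cv2.resize(v['wrist']['pixels'][:100,160:360,::-1],(400,200),interpolation=2)
cv2.imwrite('pics/w6.png',np.hstack([a,np.vstack([c,c*0])]))
E
```

```text
time: 14.3
tool_pos: [460.2, 172.4, 195.5]
eef_rot: [[0.984, -0.179, 0.0], [-0.179, -0.984, 0.0], [0.0, -0.0, -1.0]]
force: [-0.0, -0.6, -2.2]
finger_gap: 0.259
gripper_force: 68.9
```

View pics/w6.png

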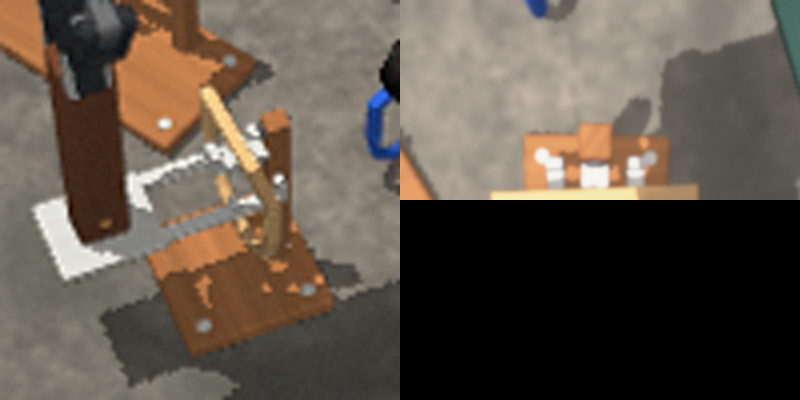

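The handle is in the slot, and the prongs are about 9 mm below the bar with clear space all round. I'll withdraw, then turn the fork away.

```bash
python3 -m creep '[[-0.003,0,0,0,-1],[-0.008,0,0,0,-1],[-0.014,0,0,0,-1],[-0.022,0,0,0,-1],[-0.030,0,0,0,-1],[-0.040,0,0,0,-1],[-0.050,0,0,0,-1],[-0.060,0,0,0,-1],[-0.070,0,0,0,-1],[-0.080,0,0,0,-1],[-0.090,0,0,0,-1],[-0.100,0,0,0,-1],[-0.100,0,0,0,-1],[-0.100,0,0,0,-1]]' && python3 -m creep '[[0,0,0,-6,-1],[0,0,0,-14,-1],[0,0,0,-22,-1],[0,0,0,-30,-1],[0,0,0,-38,-1],[0,0,0,-46,-1],[0,0,0,-54,-1],[0.005,-0.002,0,-62,-1],[0.010,-0.005,0,-70,-1],[0.018,-0.008,0,-78,-1],[0.026,-0.012,0,-86,-1],[0.034,-0.015,0,-94,-1],[0.040,-0.017,0,-100,-1],[0.040,-0.017,0,-104,-1],[0.040,-0.017,0,-104,-1],[0.040,-0.017,0,-104,-1]]'
```

```text
time: 15.8
tool_pos: [361.9, 190.4, 195.5]
eef_rot: [[0.984, -0.179, 0.001], [-0.179, -0.984, 0.0], [0.001, -0.0, -1.0]]
force: [0.0, -0.4, -2.1]
finger_gap: 0.258
gripper_force: 69.0
time: 17.4
tool_pos: [404.3, 199.8, 195.2]
eef_rot: [[-0.062, 0.998, -0.0], [0.998, 0.062, -0.0], [-0.0, -0.0, -1.0]]
force: [-0.7, -1.2, -2.3]
finger_gap: 0.259
gripper_force: 69.0
```

```bash
python3 -m creep '[[0,0,0.01,0,-1],[0,0,0.025,0,-1],[0,0,0.04,0,-1],[0,0,0.055,0,-1],[0,0,0.07,0,-1],[0,0,0.08,0,-1],[0,0,0.085,0,-1],[0,0,0.087,0,-1],[0,0,0.088,0,-1],[0,0,0.089,0,-1],[0,0,0.09,0,-1],[0,0,0.09,0,-1],[0,0,0.09,0,-1]]'
```

```text
time: 18.7
tool_pos: [404.3, 199.9, 105.5]
eef_rot: [[-0.064, 0.998, 0.0], [0.998, 0.064, 0.0], [0.0, 0.0, -1.0]]
force: [0.2, 0.3, -1.6]
finger_gap: 0.259
gripper_force: 68.9
```

Not yet bearing on the desk (force is still -1.6), so I'll go down another 1 mm and then open.

```bash
python3 -m creep '[[0,0,0.0005,0,-1],[0,0,0.001,0,-1],[0,0,0.001,0,-1],[0,0,0.001,0,-1]]' 20 && python3 -m creep '[[0,0,0,0,-0.3],[0,0,0,0,-0.1],[0,0,0,0,0.2],[0,0,0,0,0.6],[0,0,0,0,1],[0,0,0,0,1],[0,0,0,0,1],[0,0,0,0,1],[0,0,0,0,1],[0,0,-0.01,0,1],[0,0,-0.03,0,1],[0,0,-0.06,0,1],[0,0,-0.09,0,1],[0,0,-0.12,0,1],[0,0,-0.12,0,1],[0,0,-0.12,0,1]]'; python3 - <<'E'
from h import *
v=robot.snapshot('scene')
cv2.imwrite('pics/end.png',cv2.resize(v['pixels'][80:340,130:320,::-1],(438,600),interpolation=2))
E
```

```text
time: 19.1
tool_pos: [404.7, 199.9, 105.4]
eef_rot: [[-0.064, 0.998, 0.001], [0.998, 0.064, -0.0], [-0.0, 0.001, -1.0]]
force: [-2.7, -0.6, 7.3]
finger_gap: 0.257
gripper_force: 70.1
time: 20.7
tool_pos: [404.7, 200.0, 225.4]
eef_rot: [[-0.064, 0.998, 0.002], [0.998, 0.064, 0.0], [0.0, 0.002, -1.0]]
force: [-0.6, -0.2, -0.1]
finger_gap: 1.002
gripper_force: 0.0
```

View pics/end.png

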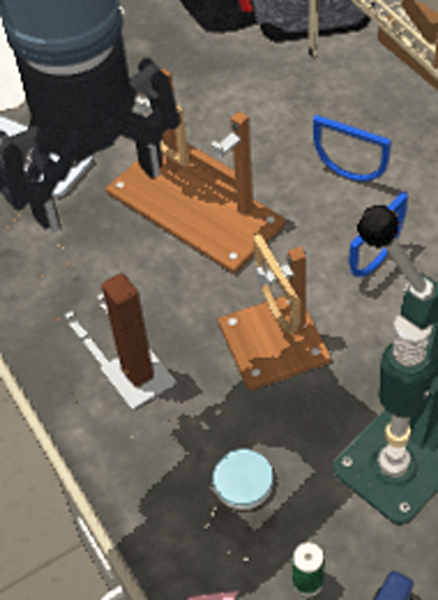

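The fork stands upright at (128,340). The round handle hangs on the stand hook at (277,280), the square one is still on the rack, and the pin case and spool haven't moved. Handing in.

```bash
python3 -c "
from bench import robot
print(robot.sign_off())"
```

```text
the job is handed in; nothing more can be done
None
```

The job is handed in (sign-off gave no verdict): in the last picture the round handle hangs on the stand's hook, the fork stands upright clear of it, the square handle is still on the rack, and the spool and pin case look unmoved.

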